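Tighten a coffee grinder's burr ring with a two-pin spanner

TASK

The holed ring on top of the coffee grinder has come loose. Take the two-pin spanner from its wooden stand, get both pins well down into two opposite holes of the ring before you turn it, feeling for the holes with a light touch, and turn the ring clockwise (seen from above) until it comes up against its stop, without forcing it. Then put the spanner back in the stand the way it was and let go; move the ring with the spanner only, and leave the other things on the counter where they are.

Things in the scene. Friction and masses are not known exactly. Their poses are not given: they have to be found in the camera images.
- grinder: Upright grey coffee grinder with its hopper off, fixed to the counter: round body 128 mm across on a black foot (200 x 135 mm), chute and fork on its -x side. Origin: on the counter, under the ring's axis; z up. Its yaw says nothing of where the ring's holes are.
- ring_face (a point): Centre of the ring's flat upper face, on the ring's upright axis, 190 mm above the counter; fixed to the grinder. The ring lies flat on top of the grinder: plain aluminium, 40 mm inner and 86 mm outer diameter, 12 mm thick, with eight equal holes straight down through it, every 45 degrees on a circle of 62 mm diameter (31 mm from the axis). Holes 9 mm wide and 12 mm deep. Inside the ring, below its face, is a small steel cone.
- ring (a joint): How far the ring is screwed in, rad: grows clockwise seen from above, 0 = loosest, 0.70 = tight against its solid stop. It starts between 0.05 and 0.25. Turning it takes about 0.25 N m, all the way, and it stays where it is left. Where the holes stand at a given value differs from one grinder to the next and is not measured: they must be found by feel or by sight.
- spanner: Steel two-pin face spanner, about 250 g. A flat bar 84 x 26 x 8 mm (long side along its x), two round-ended pins 6 mm in diameter reaching 10 mm down from the bar's underside, 62 mm apart (at x = +31 and -31 mm), and on top of the bar a flat upright grip 44 mm long (x), 14 mm thick (y) and 48 mm high, to be pinched across its 14 mm. Origin: centre of the bar's underside (the top of the grip is 56 mm above it); z up, away from the pins.
- pin_a (a point): Tip of the spanner's pin at its +x end, 10 mm below the bar's underside.
- pin_b (a point): Tip of the spanner's pin at its -x end, 10 mm below the bar's underside.
- stand: Fixed wooden stand 120 x 64 x 30 mm with an open groove along its x, 14 mm wide and 18 mm deep, in the middle of its top. The spanner rests with its bar along the groove, flat on the stand's top at 30 mm, the pins hanging in the groove, bar and stand centred on one another. Origin: centre of its underside, z up.
- tamper: Bystander: steel tamper, 58 mm across, 88 mm high; origin under its centre.
- cup: Bystander: green cup with handle, 76 mm across, 60 mm high; origin under its centre.
- saucer: Bystander: green saucer, 140 mm across, 18 mm high; origin under its centre.
- jug: Bystander: steel milk jug with handle, 84 mm across, 100 mm high; origin under its centre.
- canister: Bystander: black canister, 90 mm across, 130 mm high; origin under its centre.
- hopper: Bystander: the grinder's amber bean hopper standing on the counter, 124 mm across, 130 mm high; origin under its centre.
- dosing_cup: Bystander: small steel dosing cup, 58 mm across, 45 mm high; origin under its centre.

How it is judged:
By the outcome, as a careful person would: the job done as asked, in the order asked, and still so for the second after the job is handed in, with the robot touching nothing.
It also fails if it takes over 72 s, if anything falls off the work surface, if the arm or the gripper's body presses on something with over 40 N, if the wrist force passes 120 N, or if a joint passes its speed limit or range.

ROBOT

A 7-joint arm with a two-finger parallel gripper is mounted at the origin on the work surface. World frame = base frame: x ahead of the robot, y to its left, z up, the work surface at z = 0. Lengths are in m, angles in rad, forces in N, time in s.
With the tool pointing down it reaches from about 0.425 to 0.875 m from the base axis. Payload 8.4 kg.
Tool frame: the origin (TCP) lies midway between the tips of the shut fingers; the grasp point (between the pads) lies 19 mm behind it; z points along the fingers, y is the line along which they close (so a half turn about z gives the same grasp; the last joint's range is limited). The gripper opens to 85 mm and grips with 20 to 120 N. Pads are 22 mm wide; open, the fingers measure 114 mm over their backs; the gripper's body (76 mm by 85 mm) begins 54 mm behind the grasp point. The pads swing forward as they close: fully open they stand 13 mm farther back than shut.
Start: joints at [1.052, 0.333, 0.04, 1.465, -0.013, 1.343, -0.059], TCP at [0.265, -0.594, 0.231] pointing down, gripper open.
Joint ranges: [-2.58, 2.58], [-0.38, 2.09], [-1.3, 1.39], [0.25, 2.4], [-1.5, 4.64], [0.08, 2.09], [-2.65, 2.65]. Speed limits (rad/s): [2.22, 2.22, 2.79, 2.79, 3.14, 3.14, 3.14].

INTERFACE

Orientations are given as a rotation vector (axis times angle).
In Python, from workcell import manip gives the robot as it stands.
- The arm moves only by the tool move_arm, never from a script. Its argument "increments" is a list of rows, each a list of 5 numbers: the shift along the tool's x, y, z in mm, then the turn about the tool's z in degrees, then the opening, from 0 (shut) to 1 (fully open). In form: [[x, y, z, spin, fingers], ...]. A call has 1 to 8 rows; each row shifts and turns the commanded pose from where the row before left it, along the tool's axes as they then stand; what a row does not reach is not made up. A row lasts 1/12 s, in which the tool goes at most 41.7 mm and 7.16 degrees, less where a joint would pass 70% of its speed; a pose out of reach is approached as far as the arm can. A call is refused whole if a number of a shift passes 41.7 or a number of a turn 7.16, either way. A call with a gripper value outside its range is refused whole. The fingers move at their own pace and stop on an object; "squeeze" is the grip in N (left out, the last holds). Time passes only in rows, so rows that do not move let the fingers close. It gives the time, the measured TCP pose, the force, the opening and the grip force at its end, in the units of the state.
- manip.get_obs(): the state, without advancing time (a new reading comes with each control period).
- manip.read_camera(name): name is "scene" or "top"; returns a dict with "frame" (400x640x3 uint8, blue, green, red), "fovy" (degrees; the focal length in pixels is half the picture's height over the tangent of half this angle, whatever the lens; pixels are square), "cx", "cy" (the principal point, pixels), "world_from_camera" (4x4, takes a point from camera to world coordinates). Camera axes: x right, y up, looking along -z (the intrinsics and any distortion apply to the point x, -y, -z); pixel columns grow to the right and rows downward; lengths in m; the calibration is good to about 2 mm. A picture is of the moment at which its call begins. There is no depth.
- manip.sign_off(): hands the job in; it is judged then, once.
The state is a dict: "time": time; "joints": joint angles; "qvel": joint speeds; "tau": joint torques, N m; "ee_pos": TCP position; "eef_rot": TCP orientation; "contact_force": force on the tool from outside, world axes, zero at the start; "wrist_torque": the same for the moment, N m; "width": opening from 0.0 (shut) to 1.0 (fully open); "gripper_force": force on a finger pad.
Only numpy, scipy, OpenCV 4.12 (cv2) and the standard library are available. Lean on these libraries where they do the work, as an engineer would, in place of code of your own. Each camera call takes 0.05 s, during which the arm holds its last target. There are 200 camera calls.

## Working session

There is one attempt and no reset: what is moved stays moved. The work goes in short steps, Python scripts to look and compute and a tool call to move; the robot and the scene stay as the last step left them, time stands still between calls to the robot, and variables do not carry over. Pictures are saved under pics/ and viewed, at most 10 in all, crops included, and the job is handed in when it is done.

Besides the shell and the picture viewer there is one more tool, called after "Request:" as name(argument=value, ...), one argument or row to a line, values as JSON. move_arm: Moves the arm, as the interface text tells. Its arguments: {"type":"object","properties":{"increments":{"type":"array"},"squeeze":{"type":"number"}},"required":["increments"]}

```bash
mkdir -p pics; cat > h.py <<'E'
import numpy as np, cv2
from workcell import manip
def cam(n):
    c=manip.read_camera(n); c['f']=200/np.tan(np.radians(c['fovy'])/2); return c
def ray(c,u,v,z):
    d=np.array([(u-c['cx'])/c['f'],-(v-c['cy'])/c['f'],-1]); T=np.array(c['world_from_camera'])
    d=T[:3,:3]@d; o=T[:3,3]; return o+d*(z-o[2])/d[2]
def proj(c,p):
    T=np.linalg.inv(np.array(c['world_from_camera'])); q=T[:3,:3]@np.array(p)+T[:3,3]
    return c['cx']+c['f']*q[0]/-q[2], c['cy']-c['f']*q[1]/-q[2]
E
python3 - <<'E'
from h import *
for n in('scene','top'):
    c=cam(n); cv2.imwrite(f'pics/{n}0.png',c['frame']); print(n,[k for k in c],c['fovy'],c['cx'],c['cy'],np.round(c['world_from_camera'],3).tolist(),{k:c[k] for k in c if k not in('frame','world_from_camera')})
o=manip.get_obs(); print(o)
E
```

```text
scene ['frame', 'fovy', 'cx', 'cy', 'world_from_camera', 'f'] 53.92057838945303 315.11962941276323 204.7695674042841 [[0.538, -0.482, 0.692, 1.281], [0.843, 0.302, -0.445, -0.441], [0.005, 0.822, 0.569, 0.748], [0.0, 0.0, 0.0, 1.0]] {'fovy': 53.92057838945303, 'cx': 315.11962941276323, 'cy': 204.7695674042841, 'f': np.float64(393.195564116117)}
top ['frame', 'fovy', 'cx', 'cy', 'world_from_camera', 'f'] 55.80933586920704 321.1650134150702 198.0405148795631 [[0.003, 0.997, -0.079, 0.464], [-1.0, 0.004, 0.011, 0.039], [0.011, 0.079, 0.997, 1.308], [0.0, 0.0, 0.0, 1.0]] {'fovy': 55.80933586920704, 'cx': 321.1650134150702, 'cy': 198.0405148795631, 'f': np.float64(377.65986302617233)}
{'time': 0.1, 'joints': array([ 1.05179607,  0.3338496 ,  0.03985104,  1.4661751 , -0.01340805,
        1.34328279, -0.05846481]), 'qvel': array([ 3.30993041e-04, -1.61405249e-03,  1.09571191e-03, -7.59504256e-04,
        4.55478061e-05, -1.27794810e-03,  5.39423074e-04]), 'tau': array([ 4.41606593e-03, -6.60017753e+01,  1.37057316e+00, -4.06470358e+01,
        1.70999084e-02,  8.95444216e-03, -2.58838259e-05]), 'ee_pos': array([ 0.26475388, -0.59319514,  0.23050762]), 'eef_rot': array([-3.07126004e+00, -6.54357666e-01,  5.99259887e-04]), 'contact_force': array([-1.05780426,  0.95029653,  0.20141527]), 'wrist_torque': array([ 0.00788816, -0.026891  , -0.00556836]), 'gripper_force': 0.0, 'width': 1.0026806278905056}
```

View pics/scene0.png

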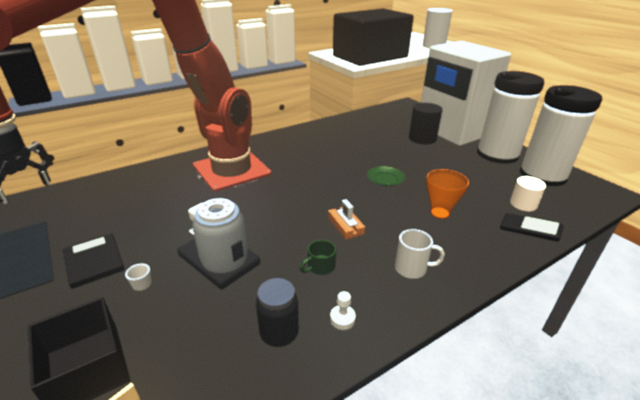

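View pics/top0.png

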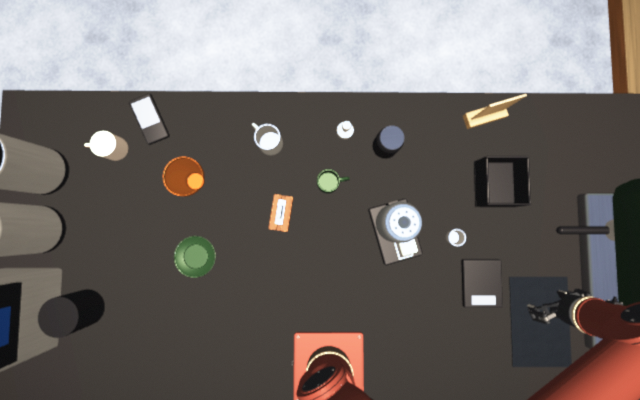

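The scene view shows the grinder at (217,235) and the stand with the spanner at (347,218). In the top view the stand is at (281,213) and the ring at (403,222), with the arm clear of both. I'll measure the stand, bar and ring next.

```bash
python3 - <<'E'
from h import *
c=cam('top'); f=c['frame']; hsv=cv2.cvtColor(f,cv2.COLOR_BGR2HSV)
s=cam('scene'); hs=cv2.cvtColor(s['frame'],cv2.COLOR_BGR2HSV)
roi=np.zeros(f.shape[:2],np.uint8); roi[185:240,260:305]=255
# stand+bar blob: brighter than counter
m=((hsv[...,2]>90)&(roi>0)).astype(np.uint8)
r=cv2.minAreaRect(cv2.findNonZero(m)); print('stand px',r)
b=cv2.boxPoints(r); P=np.array([ray(c,*p,.03) for p in b]); print('corners',P.round(4).tolist(),'c',P.mean(0).round(4),'sides',[np.linalg.norm(P[i]-P[i-1]).round(4) for i in range(4)])
e=[P[i]-P[i-1] for i in range(1,3)]; L=max(e,key=np.linalg.norm); print('yaw',np.degrees(np.arctan2(L[1],L[0])))
w=((hsv[...,1]<80)&(hsv[...,2]>90)&(roi>0)).astype(np.uint8)
r=cv2.minAreaRect(cv2.findNonZero(w)); b=cv2.boxPoints(r);P=np.array([ray(c,*p,.038) for p in b]); print('bar',r,P.mean(0).round(4),[np.linalg.norm(P[i]-P[i-1]).round(4) for i in range(4)])
e=[P[i]-P[i-1] for i in range(1,3)]; L=max(e,key=np.linalg.norm); print('yaw',np.degrees(np.arctan2(L[1],L[0])))
# rectify ring plane and stand plane at 2 px/mm... from top and scene
def rect(c,cx,cy,z,h,n):
    g=np.linspace(-h,h,n); X=cx+g[::-1][:,None]+0*g[None]; Y=cy-g[None]+0*g[:,None]
    uv=np.array([[proj(c,(X[i,j],Y[i,j],z)) for j in range(n)] for i in range(n)],np.float32)
    return cv2.remap(c['frame'],uv[...,0],uv[...,1],cv2.INTER_CUBIC)
p=ray(c,403,222,.19); q=ray(c,281,213,.03); print('ring guess',p,'stand',q)
out=np.vstack([np.hstack([rect(k,p[0],p[1],.19,.06,290) for k in(c,s)]),np.hstack([rect(k,q[0],q[1],.03,.075,290) for k in(c,s)])])
cv2.imwrite('pics/rect.png',out)
E
```

```text
stand px ((280.3378601074219, 212.4729766845703), (21.207469940185547, 37.97616958618164), 9.462321281433105)
corners [[0.4586, 0.2075, 0.03], [0.5853, 0.1882, 0.03], [0.5737, 0.1171, 0.03], [0.447, 0.1371, 0.03]] c [0.5161 0.1625 0.03  ] sides [np.float64(0.0714), np.float64(0.1282), np.float64(0.072), np.float64(0.1282)]
yaw -8.694479569911724
bar ((278.43438720703125, 212.05340576171875), (17.35570526123047, 38.64748764038086), 12.200469017028809) [0.5172 0.1681 0.038 ] [np.float64(0.0581), np.float64(0.1296), np.float64(0.0586), np.float64(0.1296)]
yaw -11.437277356509696
ring guess [ 0.48236618 -0.2161414   0.19      ] stand [0.51411518 0.1602624  0.03      ]
```

View pics/rect.png

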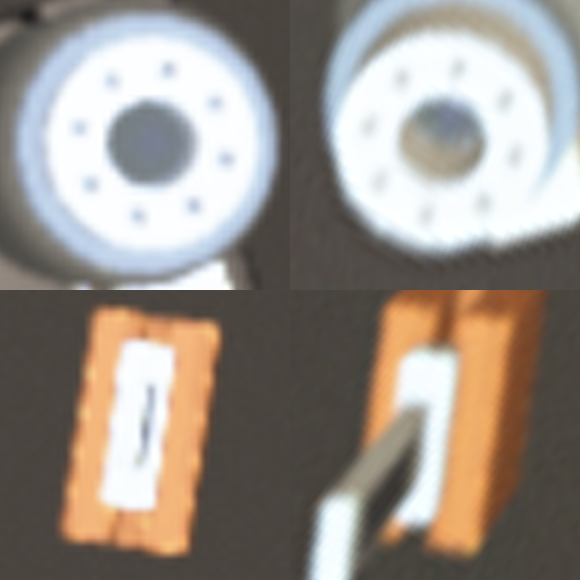

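The rectified crops (290 px tile per view, x up, -y right) show all eight holes. In the top tile they are near (169,69), (112,81), (80,128), (91,184), (138,216), (194,206), (227,159) and (215,103). The scene tile agrees within about 1 mm. The spanner is seated in the stand, which is tilted about -9° in yaw. I'll refine both and plan the first move.

```bash
cat >> h.py <<'E'
from scipy.spatial.transform import Rotation as R
def pose():
    o=manip.get_obs(); M=R.from_rotvec(o['eef_rot']).as_matrix()
    return o,np.array(o['ee_pos']),M,np.degrees(np.arctan2(M[1,0],M[0,0]))
def plan(start,yaw0,target,dyaw,n,M=None):
    """n equal rows from start to target(world), total yaw dyaw (ccw from above +)"""
    d=(np.array(target)-start)*1000/n; rows=[]
    for i in range(n):
        a=np.radians(yaw0+dyaw*i/n); ex=np.array([np.cos(a),np.sin(a),0]); ey=np.array([np.sin(a),-np.cos(a),0])
        rows.append([round(float(d@ex),1),round(float(d@ey),1),round(float(-d[2]),1),round(-dyaw/n,2)])
    return rows
def rect(c,cx,cy,z,h,n):
    g=np.linspace(-h,h,n); X=cx+g[::-1][:,None]+0*g[None]; Y=cy-g[None]+0*g[:,None]
    uv=np.array([[proj(c,(X[i,j],Y[i,j],z)) for j in range(n)] for i in range(n)],np.float32)
    return cv2.remap(c['frame'],uv[...,0],uv[...,1],cv2.INTER_CUBIC)
E
python3 - <<'E'
from h import *
c=cam('top'); s=cam('scene')
for nm,k in(('top',c),('scene',s)):
    im=cv2.cvtColor(rect(k,.4824,-.2161,.19,.06,241),cv2.COLOR_BGR2GRAY).astype(float) # .5mm/px
    cx,cy=.479,-.2195
    for it in range(4):
        pts=[]
        if it==0: a0s=[a for a in np.radians(np.arange(0,45,1.))]
        if it==0:
            def sc(a): 
                return sum(im[int(round(120-(cx+.031*np.cos(t)-.4824)/.0005)),int(round(120-(cy+.031*np.sin(t)+.2161)/.0005))] for t in a+np.arange(8)*np.pi/4)
            # coarse centre+angle
            best=min(((sc(a),a,) for a in a0s)); a0=best[1]
        for t in a0+np.arange(8)*np.pi/4:
            x=cx+.031*np.cos(t); y=cy+.031*np.sin(t)
            j=120-(y+.2161)/.0005; i=120-(x-.4824)/.0005
            i0,j0=int(round(i)),int(round(j)); w=im[i0-10:i0+11,j0-10:j0+11]; w=np.clip(np.percentile(w,70)-8-w,0,None)
            g=np.arange(-10,11); si=(w.sum(1)*g).sum()/w.sum(); sj=(w.sum(0)*g).sum()/w.sum()
            pts.append((.4824+(120-i0-si)*.0005,-.2161+(120-j0-sj)*.0005))
        pts=np.array(pts); cx,cy=pts.mean(0); an=np.unwrap(np.arctan2(pts[:,1]-cy,pts[:,0]-cx)); a0=(an-np.arange(8)*np.pi/4).mean()
    print(nm,'ring',cx.round(4),cy.round(4),'hole ang',np.degrees(a0)%45,'R',np.hypot(*(pts-[cx,cy]).T).round(4),'res',np.degrees(an-a0-np.arange(8)*np.pi/4).round(1))
    # orange stand / bar in rectified views
    z=.03; im=rect(k,.514,.162,z,.08,321); hsv=cv2.cvtColor(im,cv2.COLOR_BGR2HSV)
    for nn,m in(('stand',(hsv[...,1]>110)&(hsv[...,2]>(150 if nm=='scene' else 100))),('white',(hsv[...,1]<70)&(hsv[...,2]>150))):
        n,l,st,ce=cv2.connectedComponentsWithStats(m.astype(np.uint8))
        mm=np.isin(l,[i for i in range(1,n) if st[i,4]>150]).astype(np.uint8)
        r=cv2.minAreaRect(cv2.findNonZero(mm)); b=cv2.boxPoints(r); P=np.array([(.514+(160-v)*.0005,.162+(160-u)*.0005) for u,v in b])
        e=[P[1]-P[0],P[2]-P[1]]; L=max(e,key=np.linalg.norm); print(nm,nn,P.mean(0).round(4),'size',[np.linalg.norm(q).round(4) for q in e],'yaw',np.degrees(np.arctan2(L[1],L[0])).round(1))
    # grip axis: plane 86 mm in scene, for cross-view check
o,p,M,y=pose(); print(p,y,M.round(3).tolist())
print('rows'); [print(r) for r in plan(p,y,[.516,.161,.26],147,24)]
E
```

```text
top ring 0.483 -0.2196 hole ang 33.24565948149643 R [0.031  0.0311 0.031  0.0309 0.0309 0.0311 0.0308 0.0313] res [ 0.1 -0.1  0.3  0.2 -0.  -0.4 -0.3  0.2]
top stand [0.5159 0.1622] size [np.float32(0.1248), np.float32(0.0698)] yaw -8.7
top white [0.5191 0.164 ] size [np.float32(0.0892), np.float32(0.031)] yaw -7.4
scene ring 0.4838 -0.2193 hole ang 33.08807938138164 R [0.031  0.0311 0.0311 0.0314 0.0308 0.0308 0.0313 0.031 ] res [-0.2  0.5 -0.4 -0.2  0.7 -0.1 -0.2 -0.3]
scene stand [0.5266 0.1596] size [np.float32(0.1416), np.float32(0.0696)] yaw -8.8
scene white [0.4918 0.1802] size [np.float32(0.145), np.float32(0.0548)] yaw -28.9
[ 0.26482744 -0.59342173  0.23098426] 24.049150043515958 [[0.913, 0.408, -0.0], [0.408, -0.913, 0.001], [-0.0, -0.001, -1.0]]
rows
[22.4, -24.4, -1.2, -6.12]
[24.8, -21.9, -1.2, -6.12]
[27.0, -19.1, -1.2, -6.12]
[28.9, -16.1, -1.2, -6.12]
[30.5, -13.0, -1.2, -6.12]
[31.7, -9.6, -1.2, -6.12]
[32.5, -6.2, -1.2, -6.12]
[33.0, -2.7, -1.2, -6.12]
[33.1, 0.8, -1.2, -6.12]
[32.8, 4.4, -1.2, -6.12]
[32.2, 7.9, -1.2, -6.12]
[31.2, 11.2, -1.2, -6.12]
[29.8, 14.5, -1.2, -6.12]
[28.1, 17.6, -1.2, -6.12]
[26.0, 20.5, -1.2, -6.12]
[23.7, 23.2, -1.2, -6.12]
[21.1, 25.6, -1.2, -6.12]
[18.2, 27.7, -1.2, -6.12]
[15.2, 29.4, -1.2, -6.12]
[12.0, 30.9, -1.2, -6.12]
[8.6, 32.0, -1.2, -6.12]
[5.1, 32.7, -1.2, -6.12]
[1.6, 33.1, -1.2, -6.12]
[-1.9, 33.1, -1.2, -6.12]
```

Request:
move_arm(
  increments=[
    [22,-24,-6,-6,0.5],
    [25,-22,-6,-6,0.5],
    [27,-19,-6,-6,0.5],
    [29,-16,-6,-6,0.5],
    [30,-13,-5,-6,0.5],
    [32,-10,0,-6,0.5],
    [32,-6,0,-6,0.5],
    [33,-3,0,-6,0.5],
  ],
)

```text
time: 0.97
ee_pos: [0.35, -0.3422, 0.2605]
eef_rot: [2.536, 1.854, -0.0]
contact_force: [1.7, 0.2, -0.3]
width: 0.503
gripper_force: 0.0
```

Request:
move_arm(
  increments=[
    [33,1,0,-6,0.5],
    [33,4,0,-6,0.5],
    [32,8,0,-6,0.5],
    [31,11,0,-6,0.5],
    [30,14,0,-6,0.5],
    [28,18,0,-6,0.5],
    [26,20,0,-6,0.5],
    [24,23,0,-6,0.5],
  ],
)

```text
time: 1.63
ee_pos: [0.4388, -0.0929, 0.2606]
eef_rot: [1.562, 2.725, -0.0]
contact_force: [1.7, -0.5, -0.6]
width: 0.499
gripper_force: 0.0
```

Request:
move_arm(
  increments=[
    [21,26,0,-6,0.5],
    [18,28,0,-6,0.5],
    [15,29,0,-6,0.5],
    [12,31,0,-6,0.5],
    [9,32,0,-6,0.5],
    [5,33,0,-6,0.5],
    [2,33,0,-6,0.5],
    [0,0,0,0,0.5],
  ],
)

```text
time: 2.3
ee_pos: [0.5215, 0.1295, 0.2604]
eef_rot: [-0.469, -3.106, -0.006]
contact_force: [-2.1, 0.2, 0.4]
width: 0.503
gripper_force: 0.0
```

```bash
python3 - <<'E'
from h import *
o,p,M,y=pose(); print(o['time'],p,y,o['joints'].round(2),o['width'],o['contact_force'],o['wrist_torque'],M[:,2])
d=plan(p,y,[.5165,.1625,.26],0,1)[0]; print('shift to above stand (mm)',d,'spin',y-171.3)
c=cam('scene'); cv2.imwrite('pics/s1.png',c['frame'])
E
```

```text
2.3 [0.52145769 0.12951483 0.26039691] 162.8367122143031 [ 0.33  0.15 -0.72  1.67  0.1   1.36  0.87] 0.5028855635531793 [-2.07942421  0.207217    0.44544897] [0.02619792 0.06216653 0.02035909] [ 4.19168305e-04  3.68749287e-03 -9.99993113e-01]
shift to above stand (mm) [14.5, 30.1, 0.4, 0.0] spin -8.463287785696906
```

Request:
move_arm(
  increments=[
    [14.5,30,0,0,0.5],
    [0,0,0,-4.3,0.5],
    [0,0,0,-4.2,0.5],
    [0,0,40,0,0.5],
    [0,0,40,0,0.5],
    [0,0,40,0,0.5],
    [0,0,20,0,0.5],
    [0,0,0,0,0.5],
  ],
)

```text
time: 3.02
ee_pos: [0.5137, 0.1533, 0.1157]
eef_rot: [-0.261, -3.123, 0.004]
contact_force: [-0.3, -0.7, -0.7]
width: 0.5
gripper_force: 0.0
```

```bash
python3 - <<'E'
from h import *
o,p,M,y=pose(); print(o['time'],p.round(4),y,o['contact_force'])
c=cam('scene'); u,v=proj(c,p); print(u,v)
a=c['frame'][130:280,270:420]; a=cv2.resize(a,None,fx=3.5,fy=3.5,interpolation=cv2.INTER_CUBIC)
cv2.imwrite('pics/s2.png',a)
E
```

```text
3.0167 [0.5137 0.1533 0.1157] 170.4353894333004 [-0.33893431 -0.69050205 -0.68255439]
343.9273363077109 194.64414413045603
```

View pics/s2.png

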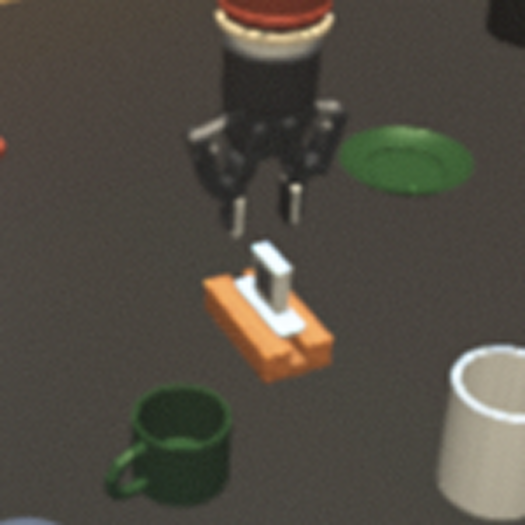

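The fingers straddle the grip, which stands at about crop (272,258). I'll check by casting the grip top's centre from the scene view onto 86 mm.

```bash
python3 - <<'E'
from h import *
c=cam('scene')
for u,v in((272,256),(274,256)): print(ray(c,270+u/3.5,130+v/3.5,.086).round(4))
# bar's near end corners and stand's near edge check: projected expected points in crop px
ce=np.array([.5165,.1625]); a=np.radians(-8.7); ex=np.array([np.cos(a),np.sin(a)]); ey=np.array([-np.sin(a),np.cos(a)])
for l,x,y,z in(('bar',42,13,38),('bar',42,-13,38),('bar',-42,-13,38),('stand',60,32,30),('stand',60,-32,30),('stand',-60,-32,30),('grip',22,7,86),('grip',22,-7,86),('grip',-22,-7,86),('grip',-22,7,86)):
    q=ce+(ex*x+ey*y)/1000; u,v=proj(c,(*q,z/1000)); print(l,x,y,round((u-270)*3.5),round((v-130)*3.5))
E
```

```text
[0.5211 0.1636 0.086 ]
[0.522 0.165 0.086]
bar 42 13 301 322
bar 42 -13 274 330
bar -42 -13 230 277
stand 60 32 331 336
stand 60 -32 264 355
stand -60 -32 202 279
grip 22 7 287 265
grip 22 -7 273 269
grip -22 -7 249 242
grip -22 7 263 239
```

Request:
move_arm(
  increments=[
    [-1,9.5,0,-0.9,0.5],
    [0,0,0,0,0.5],
    [0,0,0,0,0.5],
  ],
)

```text
time: 3.37
ee_pos: [0.5202, 0.1661, 0.1222]
eef_rot: [0.232, 3.13, 0.002]
contact_force: [0.4, 0.1, 0.1]
width: 0.501
gripper_force: 0.0
```

```bash
python3 - <<'E'
from h import *
o,p,M,y=pose(); print(o['time'],p.round(4),y,o['contact_force'],o['qvel'].round(3),M[:,2])
print(plan(p,y,[.5185,.1630,.12],0,1)[0],'spin',y-171.3)
E
```

```text
3.3667 [0.5202 0.1661 0.1222] 171.5090857286435 [0.43378472 0.0587092  0.12274171] [ 0.006  0.001  0.011  0.018 -0.    -0.001  0.002] [ 2.85296060e-03  9.64786965e-04 -9.99995465e-01]
[1.2, -3.3, 2.2, 0.0] spin 0.20908572864348685
```

Request:
move_arm(
  increments=[
    [1.2,-3.2,0,0,0.5],
    [0,0,30,0,0.5],
    [0,0,30,0,0.5],
    [0,0,16,0,0.5],
    [0,0,0,0,0.5],
    [0,0,0,0,0.5],
    [0,0,0,0,0.5],
  ],
)

```text
time: 3.95
ee_pos: [0.5183, 0.1622, 0.0458]
eef_rot: [0.234, 3.131, 0.001]
contact_force: [0.6, 0.3, -0.1]
width: 0.498
gripper_force: 0.0
```

```bash
python3 - <<'E'
from h import *
o,p,M,y=pose(); print(o['time'],p.round(4),y,o['contact_force'],o['wrist_torque'])
c=cam('scene'); a=c['frame'][170:250,310:390]; cv2.imwrite('pics/s3.png',cv2.resize(a,None,fx=7,fy=7,interpolation=cv2.INTER_CUBIC))
E
```

```text
3.95 [0.5183 0.1622 0.0458] 171.44709777985895 [ 0.566849    0.2649655  -0.09759264] [ 0.00569213 -0.01643798 -0.0248208 ]
```

View pics/s3.png

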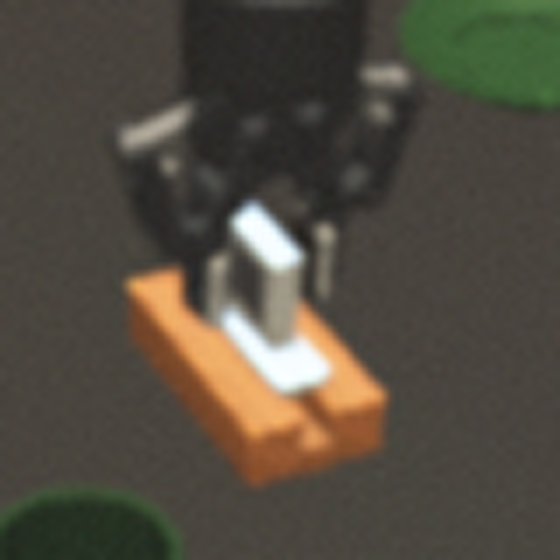

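The grip sits between the pads: its top face is at about crop (267,235), the pads at (217,285) and (323,260). I'll close on it.

Request:
move_arm(
  increments=[
    [0,0,0,0,0.3],
    [0,0,0,0,0.2],
    [0,0,0,0,0.1],
    [0,0,0,0,0],
    [0,0,0,0,0],
    [0,0,0,0,0],
  ],
  squeeze=60,
)

```text
time: 4.5
ee_pos: [0.5182, 0.1621, 0.0454]
eef_rot: [0.234, 3.131, 0.0]
contact_force: [-0.6, 0.4, 7.6]
width: 0.155
gripper_force: 58.4
```

```bash
python3 - <<'E'
from h import *
o,p,M,y=pose(); print(o['time'],p.round(4),y,o['contact_force'].round(1),o['wrist_torque'].round(3),o['width'],o['gripper_force'])
E
```

```text
4.5 [0.5182 0.1621 0.0454] 171.445692517704 [-0.6  0.4  7.6] [-0.141  0.214 -0.085] 0.1549750900123635 58.44924509525299
```

Request:
move_arm(
  increments=[
    [0,0,-8,0,0],
    [0,0,-25,0,0],
    [0,0,-36,0,0],
    [0,0,-36,0,0],
    [0,0,-36,0,0],
    [0,0,-36,0,0],
    [0,0,-33,0,0],
    [0,0,0,0,0],
  ],
)

```text
time: 5.17
ee_pos: [0.5195, 0.1633, 0.2614]
eef_rot: [0.233, 3.124, 0.004]
contact_force: [0.7, 0.1, -3.1]
width: 0.158
gripper_force: 59.1
```

```bash
python3 - <<'E'
from h import *
o,p,M,y=pose(); print(o['time'],p.round(4),y,o['contact_force'].round(1),o['wrist_torque'].round(3),o['width'],o['gripper_force'])
[print(r) for r in plan(p,y,[.4834,-.2195,.255],168.2-y,14)]
E
```

```text
5.1667 [0.5195 0.1633 0.2614] 171.47431433453522 [ 0.7  0.1 -3.1] [ 0.059 -0.114  0.031] 0.15835665097259025 59.13837432861328
[-1.5, -27.4, 0.5, np.float64(0.23)]
[-1.6, -27.4, 0.5, np.float64(0.23)]
[-1.7, -27.4, 0.5, np.float64(0.23)]
[-1.8, -27.4, 0.5, np.float64(0.23)]
[-1.9, -27.4, 0.5, np.float64(0.23)]
[-2.1, -27.4, 0.5, np.float64(0.23)]
[-2.2, -27.4, 0.5, np.float64(0.23)]
[-2.3, -27.4, 0.5, np.float64(0.23)]
[-2.4, -27.4, 0.5, np.float64(0.23)]
[-2.5, -27.4, 0.5, np.float64(0.23)]
[-2.6, -27.3, 0.5, np.float64(0.23)]
[-2.7, -27.3, 0.5, np.float64(0.23)]
[-2.8, -27.3, 0.5, np.float64(0.23)]
[-3.0, -27.3, 0.5, np.float64(0.23)]
```

Request:
move_arm(
  increments=[
    [-1,-15,0,0,0],
    [-1.5,-27,0,0.3,0],
    [-2,-27,0,0.3,0],
    [-2,-27,0,0.3,0],
    [-2,-27,0,0.3,0],
    [-2,-27,0,0.2,0],
    [-2,-27,0,0.2,0],
    [-2,-27,0,0.2,0],
  ],
)

```text
time: 5.83
ee_pos: [0.4977, -0.0429, 0.254]
eef_rot: [-0.283, -3.128, 0.0]
contact_force: [0.9, 0.8, -3.1]
width: 0.158
gripper_force: 59.0
```

Request:
move_arm(
  increments=[
    [-2.5,-27,0,0.3,0],
    [-2.5,-27,0,0.3,0],
    [-2.5,-27,0,0.3,0],
    [-2.5,-27,0,0.3,0],
    [-2.5,-27,0,0.3,0],
    [-3,-27,0,0.3,0],
    [0,0,0,0,0],
    [0,0,0,0,0],
  ],
)

```text
time: 6.5
ee_pos: [0.4817, -0.2052, 0.2536]
eef_rot: [-0.337, -3.122, -0.001]
contact_force: [0.1, 0.8, -3.1]
width: 0.16
gripper_force: 59.3
```

```bash
python3 - <<'E'
from h import *
o,p,M,y=pose(); print(o['time'],p.round(4),y,o['contact_force'].round(1),o['wrist_torque'].round(3),o['joints'].round(2))
print(plan(p,y,[.4834,-.2195,.238],0,1)[0],'spin',y-168.2)
c=cam('scene'); print('tcp',proj(c,p))
a=c['frame'][165:265,170:270]; cv2.imwrite('pics/s4.png',cv2.resize(a,None,fx=6,fy=6,interpolation=cv2.INTER_CUBIC))
q=p+[0,0,-.0154]
for s,d in((42,.0),(-42,0),(31,-.01),(-31,-.01)):
    r=q+M[:,0]*s/1000+[0,0,d]; u,v=proj(c,r); print(s,d,round((u-170)*6),round((v-165)*6))
E
```

```text
6.5 [ 0.4817 -0.2052  0.2536] 167.667949311291 [ 0.1  0.8 -3.1] [ 0.075 -0.044  0.056] [ 0.74  0.09 -0.45  1.72  0.04  1.34  1.64]
[-4.7, -13.6, 15.6, 0.0] spin -0.5320506887089778
tcp (np.float64(217.16964415633907), np.float64(183.76270079203))
42 0.0 273 94
-42 0 305 200
31 -0.01 280 128
-31 -0.01 304 207
```

View pics/s4.png

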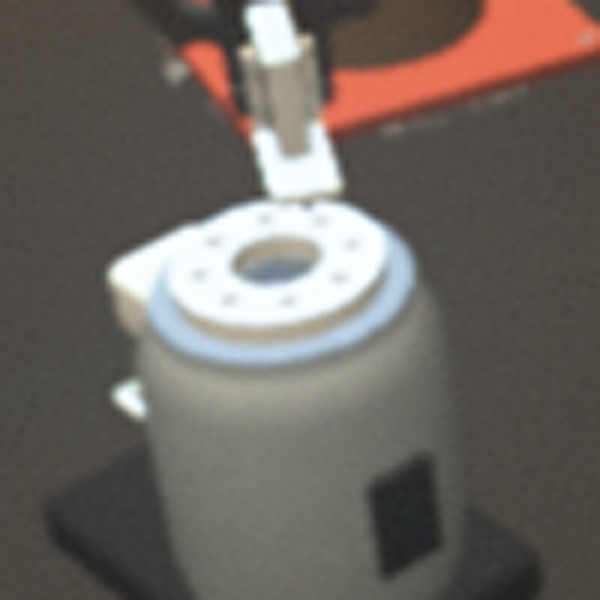

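The bar hangs level over the ring's rear edge. Its near end is at about (307,198), against (305,200) expected, so the spanner is close to centred in the grip. The holes ring (275,262). I'll centre it and lower.

Request:
move_arm(
  increments=[
    [-4.7,-13.6,0,-0.5,0],
    [0,0,13,0,0],
    [0,0,13,0,0],
    [0,0,0,0,0],
    [0,0,0,0,0],
    [0,0,0,0,0],
  ],
)

```text
time: 7.05
ee_pos: [0.4848, -0.2171, 0.229]
eef_rot: [0.317, 3.125, 0.0]
contact_force: [0.1, 0.6, -2.9]
width: 0.157
gripper_force: 59.1
```

```bash
cat > st.py <<'E'
from h import *
o,p,M,y=pose(); print(round(o['time'],2),'p',p.round(4),'yaw',round(y,2),'F',o['contact_force'].round(1),'T',o['wrist_torque'].round(3))
print('shift',plan(p,y,[.4834,-.2195,p[2]],0,1)[0],'spin',round(y-168.2,2))
E
python3 st.py
```

```text
7.05 p [ 0.4848 -0.2171  0.229 ] yaw 168.43 F [ 0.1  0.6 -2.9] T [ 0.001  0.006 -0.003]
shift [0.9, -2.6, -0.0, 0.0] spin 0.23
```

Request:
move_arm(
  increments=[
    [0.9,-2.6,0,0.2,0],
    [0,0,8,0,0],
    [0,0,0,0,0],
    [0,0,0,0,0],
    [0,0,0,0,0],
  ],
)

```text
time: 7.47
ee_pos: [0.483, -0.2203, 0.2203]
eef_rot: [-0.324, -3.125, -0.0]
contact_force: [-0.3, -0.2, -3.3]
width: 0.153
gripper_force: 59.2
```

```bash
python3 st.py
```

```text
7.47 p [ 0.483  -0.2203  0.2203] yaw 168.15 F [-0.3 -0.2 -3.3] T [ 0.021 -0.004  0.017]
shift [-0.3, 0.9, -0.0, 0.0] spin -0.05
```

Request:
move_arm(
  increments=[
    [-0.3,0.7,1.5,0,0],
    [0,0,1.5,0,0],
    [0,0,1,0,0],
    [0,0,1,0,0],
    [0,0,1,0,0],
    [0,0,0,0,0],
    [0,0,0,0,0],
  ],
)

```text
time: 8.05
ee_pos: [0.4834, -0.2197, 0.2143]
eef_rot: [-0.324, -3.125, -0.0]
contact_force: [-0.3, 0.0, -3.2]
width: 0.155
gripper_force: 59.2
```

```bash
python3 st.py
```

```text
8.05 p [ 0.4834 -0.2197  0.2143] yaw 168.15 F [-0.3  0.  -3.2] T [ 0.042 -0.002 -0.063]
shift [0.1, 0.2, -0.0, 0.0] spin -0.05
```

Height 0.2143, 1 mm below expected tip contact, still no force. I'll carry on gently.

Request:
move_arm(
  increments=[
    [0,0,1,0,0],
    [0,0,1,0,0],
    [0,0,0,0,0],
    [0,0,0,0,0],
  ],
)

```text
time: 8.38
ee_pos: [0.4834, -0.2197, 0.2123]
eef_rot: [-0.324, -3.125, -0.0]
contact_force: [0.5, 0.5, -2.6]
width: 0.155
gripper_force: 59.2
```

```bash
python3 st.py
```

```text
8.38 p [ 0.4834 -0.2197  0.2123] yaw 168.15 F [ 0.5  0.5 -2.6] T [0.027 0.004 0.026]
shift [0.1, 0.2, -0.0, 0.0] spin -0.05
```

Request:
move_arm(
  increments=[
    [0,0,1,0,0],
    [0,0,1,0,0],
    [0,0,1,0,0],
    [0,0,0,0,0],
    [0,0,0,0,0],
  ],
)

```text
time: 8.8
ee_pos: [0.4834, -0.2197, 0.2093]
eef_rot: [-0.324, -3.125, -0.0]
contact_force: [0.4, 0.0, -3.4]
width: 0.156
gripper_force: 59.2
```

```bash
python3 st.py
```

```text
8.8 p [ 0.4834 -0.2197  0.2093] yaw 168.15 F [ 0.4  0.  -3.4] T [ 0.032  0.034 -0.03 ]
shift [0.1, 0.2, -0.0, 0.0] spin -0.05
```

Request:
move_arm(
  increments=[
    [0,0,1,0,0],
    [0,0,1,0,0],
    [0,0,0.5,0,0],
    [0,0,0,0,0],
    [0,0,0,0,0],
  ],
)

```text
time: 9.22
ee_pos: [0.4835, -0.2197, 0.2068]
eef_rot: [-0.324, -3.125, -0.0]
contact_force: [0.0, -0.1, -2.8]
width: 0.156
gripper_force: 59.2
```

```bash
python3 st.py; python3 - <<'E'
from h import *
c=cam('scene')
a=c['frame'][165:265,170:270]; cv2.imwrite('pics/s5.png',cv2.resize(a,None,fx=6,fy=6,interpolation=cv2.INTER_CUBIC))
E
```

```text
9.22 p [ 0.4835 -0.2197  0.2068] yaw 168.15 F [ 0.  -0.1 -2.8] T [-0.023  0.017 -0.048]
shift [0.1, 0.2, -0.0, 0.0] spin -0.05
```

View pics/s5.png

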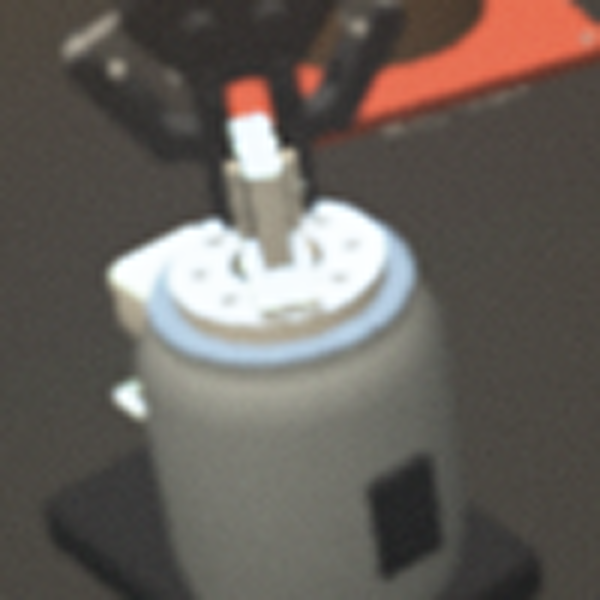

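The bar lies over the ring with a thin dark gap at (290,312), and both pins are about 9 mm deep. I'll turn clockwise (positive spin) while watching the moment.

Request:
move_arm(
  increments=[
    [0,0,0,1.5,0],
    [0,0,0,1.5,0],
    [0,0,0,1.5,0],
    [0,0,0,1.5,0],
    [0,0,0,1.5,0],
    [0,0,0,1.5,0],
    [0,0,0,0,0],
    [0,0,0,0,0],
  ],
)

```text
time: 9.93
ee_pos: [0.4836, -0.2192, 0.2068]
eef_rot: [0.566, 3.09, 0.001]
contact_force: [-0.6, 1.9, -2.6]
width: 0.155
gripper_force: 59.2
```

```bash
python3 st.py
```

```text
9.93 p [ 0.4836 -0.2192  0.2068] yaw 159.22 F [-0.6  1.9 -2.6] T [ 0.549 -0.079  0.089]
shift [0.1, -0.3, -0.0, 0.0] spin -8.98
```

Request:
move_arm(
  increments=[
    [0,0,0,1.5,0],
    [0,0,0,1.5,0],
    [0,0,0,1.5,0],
    [0,0,0,1.5,0],
    [0,0,0,0,0],
    [0,0,0,0,0],
  ],
)

```text
time: 10.43
ee_pos: [0.4836, -0.2193, 0.2068]
eef_rot: [-0.727, -3.056, -0.001]
contact_force: [0.5, 3.3, -2.6]
width: 0.155
gripper_force: 59.3
```

```bash
python3 st.py
```

```text
10.43 p [ 0.4836 -0.2193  0.2068] yaw 153.25 F [ 0.5  3.3 -2.6] T [ 0.684 -0.088  0.112]
shift [0.1, -0.2, -0.0, 0.0] spin -14.95
```

Request:
move_arm(
  increments=[
    [0,0.3,0,1.5,0],
    [0,0,0,1.5,0],
    [0,0,0,1.5,0],
    [0,0,0,1.5,0],
    [0,0,0,0,0],
    [0,0,0,0,0],
  ],
)

```text
time: 10.93
ee_pos: [0.4836, -0.2194, 0.2068]
eef_rot: [-0.886, -3.014, -0.0]
contact_force: [-0.0, 2.1, -3.2]
width: 0.154
gripper_force: 59.3
```

```bash
python3 st.py
```

```text
10.93 p [ 0.4836 -0.2194  0.2068] yaw 147.24 F [-0.   2.1 -3.2] T [0.597 0.048 0.127]
shift [0.1, -0.2, -0.0, 0.0] spin -20.96
```

Turned 21° so far. From here I'll take smaller steps.

Request:
move_arm(
  increments=[
    [0,0,0,1,0],
    [0,0,0,1,0],
    [0,0,0,1,0],
    [0,0,0,0,0],
    [0,0,0,0,0],
  ],
)

```text
time: 11.35
ee_pos: [0.4836, -0.2194, 0.2068]
eef_rot: [-0.967, -2.989, -0.0]
contact_force: [-0.7, 2.8, -2.8]
width: 0.156
gripper_force: 59.3
```

```bash
python3 st.py
```

```text
11.35 p [ 0.4836 -0.2194  0.2068] yaw 144.16 F [-0.7  2.8 -2.8] T [0.682 0.089 0.104]
shift [0.1, -0.2, -0.0, 0.0] spin -24.04
```

Request:
move_arm(
  increments=[
    [0,0,0,1,0],
    [0,0,0,1,0],
    [0,0,0,0,0],
    [0,0,0,0,0],
  ],
)

```text
time: 11.68
ee_pos: [0.4836, -0.2194, 0.2068]
eef_rot: [-1.019, -2.972, -0.0]
contact_force: [-0.6, 3.4, -2.4]
width: 0.155
gripper_force: 59.3
```

```bash
python3 st.py
```

```text
11.68 p [ 0.4836 -0.2194  0.2068] yaw 142.14 F [-0.6  3.4 -2.4] T [0.758 0.09  0.149]
shift [0.1, -0.2, -0.0, 0.0] spin -26.06
```

Request:
move_arm(
  increments=[
    [0,0,0,1,0],
    [0,0,0,1,0],
    [0,0,0,0,0],
    [0,0,0,0,0],
  ],
)

```text
time: 12.02
ee_pos: [0.4836, -0.2194, 0.2068]
eef_rot: [-1.071, -2.953, -0.0]
contact_force: [0.2, 4.1, -2.4]
width: 0.158
gripper_force: 59.4
```

```bash
python3 st.py
```

```text
12.02 p [ 0.4836 -0.2194  0.2068] yaw 140.14 F [ 0.2  4.1 -2.4] T [0.753 0.18  0.141]
shift [0.1, -0.2, -0.0, 0.0] spin -28.06
```

Request:
move_arm(
  increments=[
    [0,0,0,0.8,0],
    [0,0,0,0.7,0],
    [0,0,0,0,0],
    [0,0,0,0,0],
  ],
)

```text
time: 12.35
ee_pos: [0.4835, -0.2195, 0.2068]
eef_rot: [-1.109, -2.939, -0.0]
contact_force: [-1.1, 3.7, -1.7]
width: 0.153
gripper_force: 59.4
```

```bash
python3 st.py
```

```text
12.35 p [ 0.4835 -0.2195  0.2068] yaw 138.64 F [-1.1  3.7 -1.7] T [0.792 0.274 0.148]
shift [0.1, -0.1, -0.0, 0.0] spin -29.56
```

Request:
move_arm(
  increments=[
    [0,0,0,0.8,0],
    [0,0,0,0.7,0],
    [0,0,0,0,0],
    [0,0,0,0,0],
  ],
)

```text
time: 12.68
ee_pos: [0.4836, -0.2195, 0.2068]
eef_rot: [-1.148, -2.924, -0.0]
contact_force: [-1.4, 2.8, -2.7]
width: 0.161
gripper_force: 59.4
```

```bash
python3 st.py
```

```text
12.68 p [ 0.4836 -0.2195  0.2068] yaw 137.14 F [-1.4  2.8 -2.7] T [0.798 0.266 0.115]
shift [0.1, -0.1, -0.0, 0.0] spin -31.06
```

Request:
move_arm(
  increments=[
    [0,0,0,0.8,0],
    [0,0,0,0.7,0],
    [0,0,0,0,0],
    [0,0,0,0,0],
  ],
)

```text
time: 13.02
ee_pos: [0.4836, -0.2195, 0.2068]
eef_rot: [-1.186, -2.909, -0.0]
contact_force: [-1.7, 3.0, -1.3]
width: 0.153
gripper_force: 59.4
```

```bash
python3 st.py
```

```text
13.02 p [ 0.4836 -0.2195  0.2068] yaw 135.64 F [-1.7  3.  -1.3] T [0.802 0.351 0.185]
shift [0.1, -0.1, -0.0, 0.0] spin -32.56
```

Request:
move_arm(
  increments=[
    [0,0,0,0.7,0],
    [0,0,0,0.7,0],
    [0,0,0,0,0],
    [0,0,0,0,0],
  ],
)

```text
time: 13.35
ee_pos: [0.4835, -0.2195, 0.2068]
eef_rot: [-1.221, -2.894, -0.0]
contact_force: [-2.0, 4.0, -1.9]
width: 0.155
gripper_force: 59.4
```

```bash
python3 st.py
```

```text
13.35 p [ 0.4835 -0.2195  0.2068] yaw 134.24 F [-2.   4.  -1.9] T [0.739 0.399 0.185]
shift [0.1, -0.1, -0.0, 0.0] spin -33.96
```

Request:
move_arm(
  increments=[
    [0,0,0,0.6,0],
    [0,0,0,0.6,0],
    [0,0,0,0,0],
    [0,0,0,0,0],
  ],
)

```text
time: 13.68
ee_pos: [0.4835, -0.2195, 0.2068]
eef_rot: [-1.252, -2.881, 0.0]
contact_force: [-1.6, 4.3, -2.3]
width: 0.16
gripper_force: 59.4
```

```bash
python3 st.py; python3 - <<'E'
from h import *
c=cam('scene'); im=rect(c,.4836,-.2195,.19,.06,500); cv2.imwrite('pics/s6.png',im)
E
```

```text
13.68 p [ 0.4835 -0.2195  0.2068] yaw 133.04 F [-1.6  4.3 -2.3] T [0.713 0.403 0.11 ]
shift [0.1, -0.1, -0.0, 0.0] spin -35.16
```

View pics/s6.png

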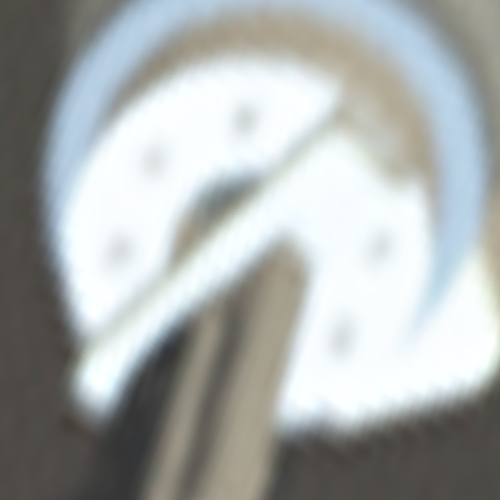

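The rectified view shows free holes at (245,120), (155,160), (120,250), (378,246) and (342,338). That puts the hole line near 135–136°, so the ring has followed by about 32°. I'll keep going to the stop.

Request:
move_arm(
  increments=[
    [0,0,0,0.5,0],
    [0,0,0,0.5,0],
    [0,0,0,0,0],
    [0,0,0,0,0],
  ],
)

```text
time: 14.07
ee_pos: [0.4835, -0.2195, 0.2068]
eef_rot: [-1.276, -2.87, 0.0]
contact_force: [-1.8, 3.4, -1.8]
width: 0.16
gripper_force: 59.5
```

```bash
python3 st.py
```

```text
14.07 p [ 0.4835 -0.2195  0.2068] yaw 132.05 F [-1.8  3.4 -1.8] T [0.744 0.471 0.327]
shift [0.1, -0.1, -0.0, 0.0] spin -36.15
```

Request:
move_arm(
  increments=[
    [0,0,0,0.5,0],
    [0,0,0,0.5,0],
    [0,0,0,0,0],
    [0,0,0,0,0],
  ],
)

```text
time: 14.4
ee_pos: [0.4835, -0.2195, 0.2068]
eef_rot: [-1.301, -2.859, 0.0]
contact_force: [-1.7, 3.8, -1.2]
width: 0.157
gripper_force: 60.4
```

```bash
python3 st.py
```

```text
14.4 p [ 0.4835 -0.2195  0.2068] yaw 131.07 F [-1.7  3.8 -1.2] T [0.674 0.544 0.821]
shift [0.1, -0.1, -0.0, 0.0] spin -37.13
```

Request:
move_arm(
  increments=[
    [0,0,0,0.5,0],
    [0,0,0,0.5,0],
    [0,0,0,0,0],
    [0,0,0,0,0],
  ],
)

```text
time: 14.73
ee_pos: [0.4836, -0.2194, 0.2068]
eef_rot: [-1.326, -2.848, 0.0]
contact_force: [-2.6, 3.3, -0.9]
width: 0.156
gripper_force: 64.7
```

```bash
python3 st.py
```

```text
14.73 p [ 0.4836 -0.2194  0.2068] yaw 130.07 F [-2.6  3.3 -0.9] T [0.668 0.686 1.156]
shift [0.0, -0.2, -0.0, 0.0] spin -38.13
```

The moment climbs to 1.16 N m over 2° of spin, so the ring is on its stop. I'll back off into the middle of the play, then lift.

Request:
move_arm(
  increments=[
    [0,0,0,-1,0],
    [0,0,0,-1,0],
    [0,0,0,-1,0],
    [0,0,0,-0.5,0],
    [0,0,0,0,0],
    [0,0,0,0,0],
  ],
)

```text
time: 15.23
ee_pos: [0.4835, -0.2196, 0.2067]
eef_rot: [-1.24, -2.886, -0.0]
contact_force: [-1.7, 1.6, -2.6]
width: 0.16
gripper_force: 59.3
```

```bash
python3 st.py
```

```text
15.23 p [ 0.4835 -0.2196  0.2067] yaw 133.51 F [-1.7  1.6 -2.6] T [0.643 0.594 0.032]
shift [0.1, 0.0, -0.0, 0.0] spin -34.69
```

Request:
move_arm(
  increments=[
    [0.5,0,0,-0.5,0],
    [0,0,0,0,0],
    [0,0,-2,0,0],
    [0,0,-3,0,0],
    [0,0,-4,0,0],
    [0,0,-5,0,0],
    [0,0,0,0,0],
  ],
)

```text
time: 15.82
ee_pos: [0.484, -0.2195, 0.2223]
eef_rot: [1.226, 2.89, -0.0]
contact_force: [0.3, 0.3, -2.8]
width: 0.156
gripper_force: 59.2
```

```bash
python3 st.py
```

```text
15.82 p [ 0.484  -0.2195  0.2223] yaw 134.04 F [ 0.3  0.3 -2.8] T [0.058 0.021 0.011]
shift [0.4, -0.4, -0.0, 0.0] spin -34.16
```

Free of the ring. I'll lift further and plan the way back, using the recorded grasp pose.

Request:
move_arm(
  increments=[
    [0,0,-15,0,0],
    [0,0,-20,0,0],
    [0,0,0,0,0],
    [0,0,0,0,0],
  ],
)

```text
time: 16.15
ee_pos: [0.4839, -0.2193, 0.2567]
eef_rot: [1.225, 2.89, -0.0]
contact_force: [-0.4, -0.1, -2.7]
width: 0.157
gripper_force: 59.4
```

```bash
python3 - <<'E'
from h import *
o,p,M,y=pose(); print(p,y)
for r in plan(p,y,[.5182,.1621,.25],171.45-y,16): print([float(v) for v in r])
c=cam('scene'); im=rect(c,.4836,-.2195,.19,.06,500); cv2.imwrite('pics/s7.png',im)
E
```

```text
[ 0.48392706 -0.21934403  0.25667796] 134.04822195916145
[15.6, 18.1, 0.4, -2.34]
[14.9, 18.7, 0.4, -2.34]
[14.1, 19.3, 0.4, -2.34]
[13.3, 19.9, 0.4, -2.34]
[12.5, 20.4, 0.4, -2.34]
[11.7, 20.9, 0.4, -2.34]
[10.8, 21.4, 0.4, -2.34]
[9.9, 21.8, 0.4, -2.34]
[9.0, 22.2, 0.4, -2.34]
[8.1, 22.5, 0.4, -2.34]
[7.2, 22.8, 0.4, -2.34]
[6.2, 23.1, 0.4, -2.34]
[5.3, 23.3, 0.4, -2.34]
[4.3, 23.5, 0.4, -2.34]
[3.4, 23.7, 0.4, -2.34]
[2.4, 23.8, 0.4, -2.34]
```

View pics/s7.png

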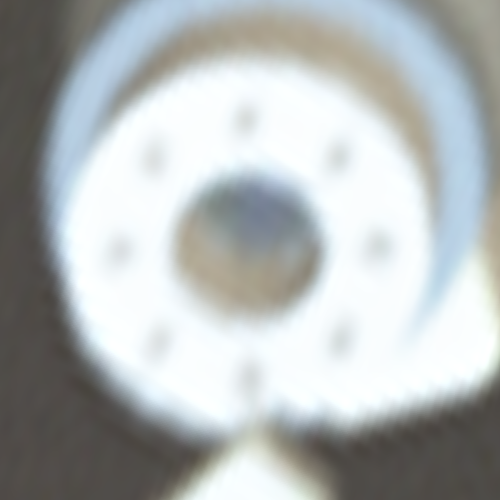

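The eight holes are free, with the spanner clear at bottom. They sit at (245,120), (340,155), (378,246), (342,340), (250,378), (158,342), (120,250) and (154,157), a line near 1° (mod 45), about 33° from the start. Returning to the stand.

Request:
move_arm(
  increments=[
    [15.5,18,0,-2.3,0],
    [15,18.5,0,-2.3,0],
    [14,19.5,0,-2.3,0],
    [13.5,20,0,-2.3,0],
    [12.5,20.5,0,-2.3,0],
    [11.5,21,0,-2.3,0],
    [11,21.5,0,-2.3,0],
    [10,22,0,-2.3,0],
  ],
)

```text
time: 16.87
ee_pos: [0.5009, -0.0252, 0.2559]
eef_rot: [0.741, 3.053, -0.0]
contact_force: [0.2, -0.2, -4.0]
width: 0.155
gripper_force: 59.2
```

Request:
move_arm(
  increments=[
    [9,22,0,-2.4,0],
    [8,22.5,0,-2.4,0],
    [7,23,0,-2.4,0],
    [6,23,0,-2.4,0],
    [5,23,0,-2.4,0],
    [4,23.5,0,-2.4,0],
    [0,0,0,0,0],
    [0,0,0,0,0],
  ],
)

```text
time: 17.53
ee_pos: [0.5145, 0.1172, 0.2558]
eef_rot: [-0.352, -3.122, -0.001]
contact_force: [-1.1, -0.2, -3.2]
width: 0.157
gripper_force: 59.4
```

```bash
cat > st2.py <<'E'
from h import *
o,p,M,y=pose(); print(round(o['time'],2),'p',p.round(4),'yaw',round(y,2),'F',o['contact_force'].round(1),'T',o['wrist_torque'].round(3))
print('shift',plan(p,y,[.5182,.1621,.0454],0,1)[0],'spin',round(y-171.45,2))
E
python3 st2.py
```

```text
17.53 p [0.5145 0.1172 0.2558] yaw 167.15 F [-1.1 -0.2 -3.2] T [-0.065 -0.025 -0.015]
shift [6.4, 44.6, 210.4, 0.0] spin -4.3
```

Request:
move_arm(
  increments=[
    [3,22,0,0,0],
    [3.4,22.5,0,-4.3,0],
    [0,0,30,0,0],
    [0,0,36,0,0],
    [0,0,36,0,0],
    [0,0,36,0,0],
    [0,0,0,0,0],
    [0,0,0,0,0],
  ],
)

```text
time: 18.2
ee_pos: [0.5178, 0.1584, 0.117]
eef_rot: [-0.242, -3.129, 0.001]
contact_force: [0.4, 0.8, -2.6]
width: 0.154
gripper_force: 59.6
```

```bash
python3 st2.py
```

```text
18.2 p [0.5178 0.1584 0.117 ] yaw 171.14 F [ 0.4  0.8 -2.6] T [ 0.028 -0.027 -0.051]
shift [0.1, 3.8, 71.6, 0.0] spin -0.31
```

Request:
move_arm(
  increments=[
    [0,3.7,0,-0.3,0],
    [0,0,20,0,0],
    [0,0,20,0,0],
    [0,0,10,0,0],
    [0,0,0,0,0],
    [0,0,0,0,0],
    [0,0,0,0,0],
  ],
)

```text
time: 18.78
ee_pos: [0.5206, 0.1632, 0.0697]
eef_rot: [0.234, 3.131, 0.001]
contact_force: [-0.6, -0.2, -2.8]
width: 0.155
gripper_force: 59.7
```

```bash
python3 st2.py
```

```text
18.78 p [0.5206 0.1632 0.0697] yaw 171.45 F [-0.6 -0.2 -2.8] T [ 0.026  0.018 -0.028]
shift [2.2, -1.4, 24.3, 0.0] spin -0.0
```

Request:
move_arm(
  increments=[
    [2.2,-1.4,5,0,0],
    [0,0,5,0,0],
    [0,0,0,0,0],
    [0,0,0,0,0],
    [0,0,0,0,0],
  ],
)

```text
time: 19.2
ee_pos: [0.5171, 0.1616, 0.0579]
eef_rot: [0.234, 3.133, 0.0]
contact_force: [-0.3, 0.3, -2.3]
width: 0.159
gripper_force: 59.7
```

```bash
python3 st2.py
```

```text
19.2 p [0.5171 0.1616 0.0579] yaw 171.45 F [-0.3  0.3 -2.3] T [0.023 0.024 0.085]
shift [-1.0, 0.6, 12.5, 0.0] spin 0.0
```

Request:
move_arm(
  increments=[
    [-1,0.6,3,0,0],
    [0,0,3,0,0],
    [0,0,3,0,0],
    [0,0,2,0,0],
    [0,0,0,0,0],
    [0,0,0,0,0],
    [0,0,0,0,0],
  ],
)

```text
time: 19.78
ee_pos: [0.5181, 0.1621, 0.0469]
eef_rot: [0.234, 3.133, 0.0]
contact_force: [0.2, 0.6, -3.2]
width: 0.156
gripper_force: 59.7
```

```bash
python3 st2.py
```

```text
19.78 p [0.5181 0.1621 0.0469] yaw 171.46 F [ 0.2  0.6 -3.2] T [ 0.014 -0.001  0.001]
shift [-0.1, -0.0, 1.5, 0.0] spin 0.01
```

Request:
move_arm(
  increments=[
    [0,0,0.5,0,0],
    [0,0,0.5,0,0],
    [0,0,0.3,0,0],
    [0,0,0,0,0],
    [0,0,0,0,0],
  ],
)

```text
time: 20.2
ee_pos: [0.5181, 0.162, 0.0456]
eef_rot: [0.234, 3.133, 0.0]
contact_force: [0.6, -0.0, -2.7]
width: 0.156
gripper_force: 59.8
```

```bash
python3 st2.py
```

```text
20.2 p [0.5181 0.162  0.0456] yaw 171.45 F [ 0.6 -0.  -2.7] T [-0.012 -0.012 -0.026]
shift [-0.1, 0.1, 0.2, 0.0] spin 0.0
```

Request:
move_arm(
  increments=[
    [0,0,0.3,0,0],
    [0,0,0.3,0,0],
    [0,0,0.3,0,0],
    [0,0,0,0,0],
    [0,0,0,0,0],
  ],
)

```text
time: 20.62
ee_pos: [0.5181, 0.1621, 0.0454]
eef_rot: [0.234, 3.133, -0.001]
contact_force: [-5.1, -1.7, 9.3]
width: 0.154
gripper_force: 61.6
```

```bash
python3 st2.py
```

```text
20.62 p [0.5181 0.1621 0.0454] yaw 171.46 F [-5.1 -1.7  9.3] T [-0.424  0.92   0.021]
shift [-0.1, 0.0, 0.0, 0.0] spin 0.01
```

Seated, with about 12 N onto the stand. I'll ease off slightly and open.

Request:
move_arm(
  increments=[
    [0,0,-0.4,0,0],
    [0,0,0,0,0.2],
    [0,0,0,0,0.3],
    [0,0,0,0,0.4],
    [0,0,0,0,0.5],
    [0,0,0,0,0.5],
    [0,0,0,0,0.5],
  ],
  squeeze=20,
)

```text
time: 21.2
ee_pos: [0.5181, 0.1621, 0.045]
eef_rot: [-0.234, -3.133, -0.0]
contact_force: [0.5, -0.7, 0.4]
width: 0.499
gripper_force: 0.0
```

Request:
move_arm(
  increments=[
    [0,0,-10,0,0.5],
    [0,0,-20,0,0.5],
    [0,0,-35,0,0.5],
    [0,0,-40,0,0.5],
    [0,0,-40,0,0.5],
    [0,0,-40,0,0.5],
    [0,0,0,0,0.5],
    [0,0,0,0,0.5],
  ],
)

```text
time: 21.87
ee_pos: [0.5193, 0.1627, 0.2334]
eef_rot: [0.234, 3.128, 0.002]
contact_force: [-0.3, 0.5, -1.3]
width: 0.495
gripper_force: 0.0
```

```bash
python3 st2.py; python3 - <<'E'
from h import *
c=cam('scene'); t=cam('top')
a=c['frame'][130:280,270:420]; a=cv2.resize(a,(500,500),interpolation=cv2.INTER_CUBIC)
b=rect(t,.4836,-.2195,.19,.06,300); b=cv2.copyMakeBorder(b,0,200,0,0,cv2.BORDER_CONSTANT)
cv2.imwrite('pics/fin.png',np.hstack([a,b]))
im=rect(c,.514,.162,.03,.08,321); hsv=cv2.cvtColor(im,cv2.COLOR_BGR2HSV)
E
```

```text
21.87 p [0.5193 0.1627 0.2334] yaw 171.46 F [-0.3  0.5 -1.3] T [-0.008 -0.041  0.021]
shift [1.0, -0.8, 188.0, 0.0] spin 0.01
```

View pics/fin.png

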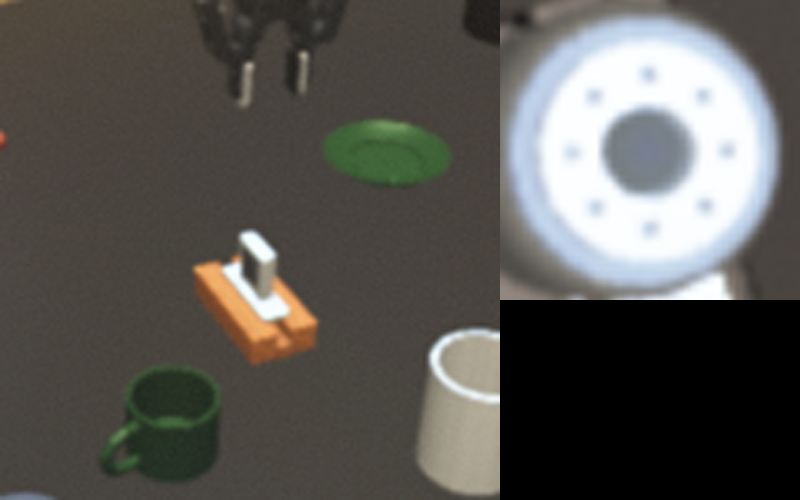

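The spanner sits in its stand as before, its grip top at (258,245), and the fingers are clear above it. The ring's holes lie near 0.5° (mod 45), with the nearest ones at (648,74) and (727,150). I'll hand in.

```bash
python3 -c "
from workcell import manip; print(manip.sign_off())"
```

```text
the job is handed in; nothing more can be done
None
```

The ring was turned clockwise by about 33° until the torque rose sharply at its stop; the spanner is back in its stand, released, and the job was handed in at about 22 s of the 72 s allowed.

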